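# Unscrew the hand nut and stow it in the narrow bay

## Task

The tabletop stand is being packed away. Unscrew the oblong hand nut anticlockwise from its threaded stud until it comes free, lift it clear and stand it flat on the open desk, well apart from the stand and the organiser, and let go. Then take it again (in the narrow bay only its two short ends leave room for fingers), lower it by hand, not dropping it, onto the floor in the middle of the organiser's narrow bay, upright and lengthwise between the walls, and leave it there, without shifting the eraser, memory stick or tape roll.

Things in the scene. Friction and masses are not known exactly. Their poses are not given: they have to be found in the camera images.
- nut_center (a point): Centre, half-way up, of the oblong black hand nut with ribbed flat sides: 64 mm long (x), 32 mm wide (y), 36 mm high (z, up). At the start it is fully screwed down on the stand, this point 44 mm above the desk. It is free once turned about 2.2 rad (2.0 to 2.4) anticlockwise, seen from above (more does no harm), and rises 2.5 mm per rad of turn; a straight pull does not free it.
- nut: The same loose nut, about 90 g; origin at the centre of its underside, axes as nut_center. A 21 mm bore runs right up through its middle, with two small lugs that ride in the stud's thread. It turns easily and stays where it is let go.
- stud_seat (a point): Point on the axis of the stand's upright threaded stud, at the seat on which the nut rests at the start, 26 mm above the desk. The stud's top is 40 mm above this point. The stand is fixed: a dark round steel foot 96 mm across and 16 mm high, a seat 34 mm across, a steel stud. The nut starts with the yaw of this point.
- bay (a point): Centre of the floor of the narrow bay of the grey desk organiser, 4 mm above the desk; x along the bay, y across it, z up. The bay is 134 mm long, open at both ends and above, 44 mm wide between 5 mm walls whose tops are 40 mm above the desk. It leaves 6 mm beside the nut's long sides, so fingers fit only at its short ends.
- organiser: The fixed organiser, 134 mm long (x), 119 mm wide (y), 40 mm high; origin at the centre of its underside. Narrow bay on its +y side, centred at y = +32.5 mm; wide bay (60 mm) on its -y side, centred at y = -24.5 mm.
- eraser: Bystander: blue and white eraser 46x23x13 mm lying in the organiser's wide bay; origin at the centre of its underside.
- usb_stick: Bystander: orange memory stick 55x18x8 mm lying on the desk; origin at the centre of its underside.
- tape_roll: Bystander: roll of masking tape about 100 mm across and 24 mm high lying on the desk; origin at the centre of its underside.
There are look-alikes about, which are no part of the job. There is more than one size of the nut; the job needs the larger. Of the things that look like the organiser, take the one that is nearest to the robot's base at the start.

How it is judged (in metres and radians):
On the way, in this order (a step that is already met when the one before it is completed fails the run):
1. the nut is lifted off the stud: its underside is above the stud's top (z of nut_center in the frame of stud_seat above 0.058 m), for 0.05 s.
2. the nut stands flat on the open desk, at least 85 mm from the stud's axis and 80 mm from the middle of the bay, still and released (height (world z) of nut_center between 0.015 and 0.021 m and angle between nut_center's own z axis and vertical below 0.1 rad and horizontal distance between nut_center and stud_seat above 0.085 m and horizontal distance between nut_center and bay above 0.08 m and linear speed of nut below 0.02 m/s and contact force between the fingers and nut below 0.05 N), for 0.2 s.
3. the nut is lowered by the fingers, still held, to within 8 mm of the narrow bay's floor near its middle (z of nut_center in the frame of bay below 0.026 m and horizontal distance between nut_center and bay below 0.03 m and contact force between the fingers and nut above 0.5 N), for 0.05 s.
At the end, for the whole second after the job is handed in: The nut stands upright (within 0.1 rad) on the floor of the narrow bay, its long side along the bay (within 0.25 rad), its centre within 20 mm of the bay's middle lengthwise and 10 mm crosswise, at rest and released (x of nut_center in the frame of bay between -0.02 and 0.02 m and y of nut_center in the frame of bay between -0.01 and 0.01 m and z of nut_center in the frame of bay between 0.014 and 0.022 m and angle between nut_center's own z axis and vertical below 0.1 rad and angle between the x axis of nut_center and the x axis of bay, either way round below 0.25 rad and linear speed of nut below 0.02 m/s); the robot touches nothing.
It fails at once if the eraser, memory stick or tape roll is shifted by more than 20 mm (distance of any of eraser, usb_stick, tape_roll from where it was at the start of the episode above 0.02 m).
It also fails if it takes over 61 s, if anything falls off the work surface, if the arm or the gripper's body presses on something with over 40 N, if the wrist force passes 120 N, or if a joint passes its speed limit or range.

## Robot

A 6-joint arm with a two-finger parallel gripper is mounted at the origin on a cart in front of the work surface, level with it; the furniture and walls round the work are solid. World frame = base frame: x ahead of the robot, y to its left, z up, the work surface at z = 0. Lengths are in mm, angles in rad, forces in N, time in s.
With the tool pointing down it reaches from about 275 to 750 mm from the base axis. Payload 10.2 kg.
Tool frame: the origin (TCP) lies midway between the tips of the shut fingers; the grasp point (between the pads) lies 19 mm behind it; z points along the fingers, y is the line along which they close (so a half turn about z gives the same grasp; the last joint's range is limited). The gripper opens to 85 mm and grips with 20 to 120 N. Pads are 22 mm wide; open, the fingers measure 114 mm over their backs; the gripper's body (76 mm by 85 mm) begins 54 mm behind the grasp point. The pads swing forward as they close: fully open they stand 13 mm farther back than shut.
Start: joints at [0.998, 0.313, 1.498, -0, 1.331, -0.223], TCP at [179.936, 493.208, 231.294] pointing down, gripper open.
Joint ranges: [-2.94, 2.94], [-0.97, 2.17], [0.19, 2.56], [-1.23, 4.37], [0.02, 3.11], [-2.88, 2.88]. Speed limits (rad/s): [2.39, 2.39, 3.01, 3.14, 3.14, 3.14].

## Interface

Orientations are given as a unit quaternion [w, x, y, z].
In Python, from rig import sense, capture, finish_job, find_in, place_of gives the robot as it stands. The module is installed in compiled form; this text tells all that it offers.
- The arm moves only by the shell command python3 -m jog 'ROWS' [FORCE]. ROWS is JSON, a list of rows, each an object of numbers: "tx", "ty", "tz": the shift along the tool's x, y, z in mm; "ax", "ay", "az": the turn, a rotation vector about the tool's x, y, z in rad; "jaw": the closure, from -1 (fully open) to 1 (shut), so that 0 is half open. In form: [{"tx": .., "ty": .., "tz": .., "ax": .., "ay": .., "az": .., "jaw": ..}, ...]. A call has 1 to 5 rows; each row shifts and turns the commanded pose from where the row before left it, along the tool's axes as they then stand; what a row does not reach is not made up. A row lasts 1/8 s, in which the tool goes at most 62.5 mm and 10.7 degrees, less where a joint would pass 70% of its speed; a pose out of reach is approached as far as the arm can. A call with a gripper value outside its range is refused whole. The fingers move at their own pace and stop on an object; FORCE is the grip in N (left out, the last holds). Time passes only in rows, so rows that do not move let the fingers close. It gives the time, the measured TCP pose, the force, the opening and the grip force at its end, in the units of the state.
- sense(): the state, without advancing time (a new reading comes with each control period).
- capture(name): name is "scene" or "top" or "wrist"; returns a dict with "color" (480x640x3 uint8, red, green, blue), "depth" (480x640 float32, mm along the optical axis (not along the pixel's ray), 0 where there is no reading), "fx", "fy", "cx", "cy" (pixels), "camera_from_world" (4x4, takes a point from world to camera coordinates); the wrist camera has in their place "mount" (4x4, takes a point from camera to tool coordinates, whose origin is the TCP and whose axes are the flange's). Camera axes: x right, y up, looking along -z (the intrinsics and any distortion apply to the point x, -y, -z); pixel columns grow to the right and rows downward; lengths in mm; the calibration is good to about 2 mm. A picture is of the moment at which its call begins: read the wrist's pose just before it.
- finish_job(): hands the job in; it is judged then, once.
Trained networks look in the newest picture that a camera, given by its name, has taken for a name from the list of things; names that differ only in an ending like _2 or _b are one class to them, and where a whole thing is asked for, a point or a joint stands for the part that bears it (a point fixed in the world has none). Each returns a list of dicts, best first, with "conf" (0 to 1); they miss things now and then, are a little off and sometimes report something else, mostly with a low value. They report only what shows in the picture. A call takes as long as a camera call. They do not tell look-alikes from the thing itself.
- find_in(query, camera): "centre" ([column, row] in pixels, amid what is visible of it).
- place_of(query, camera): "centre" ([column, row] in pixels: a listed point, or the origin of a listed thing).
The state is a dict: "time_s": time; "joints": joint angles; "dq": joint speeds; "tau": joint torques, N m; "eef_pos": TCP position; "ee_rot": TCP orientation; "force": force on the tool from outside, world axes, zero at the start; "wrist_torque": the same for the moment, N m; "grip_width": opening from 0.0 (shut) to 1.0 (fully open); "grip_force": force on a finger pad.
Only numpy, scipy, OpenCV 4.12 (cv2) and the standard library are available. Lean on these libraries where they do the work, as an engineer would, in place of code of your own. Each camera call takes 0.05 s, during which the arm holds its last target. There are 200 camera calls.

## Working session

There is one attempt and no reset: what is moved stays moved. The work goes in short steps, Python scripts to look and compute and a shell command to move; the robot and the scene stay as the last step left them, time stands still between calls to the robot, and variables do not carry over. Pictures are saved under pics/ and viewed, at most 10 in all, crops included, and the job is handed in when it is done.

```bash
mkdir -p pics; cat > h.py <<'E'
import numpy as np, cv2
from scipy.spatial.transform import Rotation as R
from rig import sense, capture, finish_job, find_in, place_of
def tool():
    s=sense(); q=s["ee_rot"]; T=np.eye(4); T[:3,:3]=R.from_quat([q[1],q[2],q[3],q[0]]).as_matrix(); T[:3,3]=s["eef_pos"]; return T
def cap(n):
    T=tool(); c=capture(n)
    c["wfc"]=T@np.array(c["mount"]) if n=="wrist" else np.linalg.inv(np.array(c["camera_from_world"]))
    return c
def ray(c,px):
    d=np.array([(px[0]-c["cx"])/c["fx"],-(px[1]-c["cy"])/c["fy"],-1]); return c["wfc"][:3,3],c["wfc"][:3,:3]@d
def at_z(c,px,z):
    o,d=ray(c,px); return o+d*(z-o[2])/d[2]
def cloud(c):
    v,u=np.mgrid[:480,:640]; D=c["depth"]
    P=np.stack([(u-c["cx"])/c["fx"]*D,-(v-c["cy"])/c["fy"]*D,-D],-1)
    W=P@c["wfc"][:3,:3].T+c["wfc"][:3,3]; W[D==0]=np.nan; return W
def save(c,n): cv2.imwrite("pics/"+n,cv2.cvtColor(c["color"],cv2.COLOR_RGB2BGR))
E
python3 - <<'E'
from h import *
np.set_printoptions(precision=1,suppress=True)
zs=dict(nut_center=44,stud_seat=26,bay=4,organiser=0,eraser=0,usb_stick=0,tape_roll=0)
for n in["top","scene"]:
    c=cap(n); save(c,n+".png")
    for q,z in zs.items():
        print(n,q,[(round(r["conf"],2),np.round(r["centre"]),at_z(c,r["centre"],z)[:2]) for r in place_of(q,n)[:4]])
E
```

```text
top nut_center [(0.55, array([192., 286.]), array([449.5, 197.5])), (0.47, array([186., 239.]), array([559.8, 213.7]))]
top stud_seat []
top bay [(0.76, array([347., 252.]), array([ 536.5, -165.5])), (0.73, array([445., 260.]), array([ 521.5, -401.6]))]
top organiser [(0.66, array([361., 252.]), array([ 537.7, -200.1])), (0.57, array([455., 255.]), array([ 535.3, -426.6]))]
top eraser [(0.45, array([378., 254.]), array([ 533. , -241.2])), (0.19, array([256., 219.]), array([614.6,  55.7]))]
top usb_stick [(0.49, array([258., 218.]), array([615.9,  51.8]))]
top tape_roll [(0.63, array([299., 175.]), array([723.3, -47.7]))]
scene nut_center [(0.93, array([293., 378.]), array([450.4, 194.2])), (0.68, array([234., 363.]), array([552.9, 232.6]))]
scene stud_seat [(0.72, array([293., 381.]), array([452., 193.]))]
scene bay [(0.79, array([365., 240.]), array([ 531.7, -166.8])), (0.66, array([419., 183.]), array([ 520.9, -393.9]))]
scene organiser [(0.94, array([425., 174.]), array([ 526.1, -434.4])), (0.73, array([372., 230.]), array([ 537.3, -204.3]))]
scene eraser [(0.51, array([386., 224.]), array([ 520.5, -237.8]))]
scene usb_stick [(0.5, array([270., 290.]), array([619.4,  54. ]))]
scene tape_roll [(0.73, array([259., 236.]), array([729.9, -44.8]))]
```

View pics/top.png

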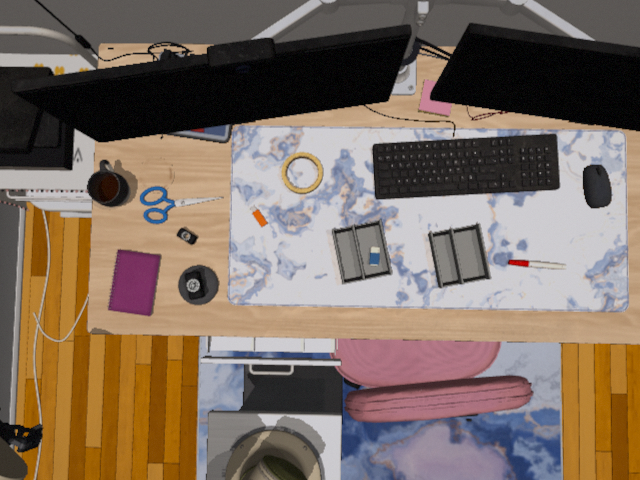

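View pics/scene.png

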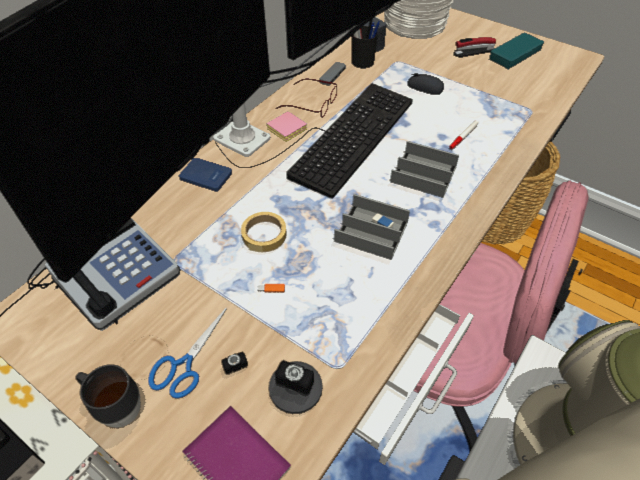

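```bash
python3 - <<'E'
from h import *
np.set_printoptions(precision=3,suppress=True)
c=cap("top"); W=cloud(c)
def rect(x0,x1,y0,y1,z0,z1):
    m=(W[...,0]>x0)&(W[...,0]<x1)&(W[...,1]>y0)&(W[...,1]<y1)&(W[...,2]>z0)&(W[...,2]<z1)
    p=W[m][:,:2].astype(np.float32); print(len(p),cv2.minAreaRect(p) if len(p)>3 else None, np.median(W[m][:,2]) if len(p) else 0)
rect(390,505,140,250,48,75);rect(510,620,160,270,15,75);rect(440,630,-290,-120,30,48)
print(tool())
E
```

```text
390 ((451.688232421875, 190.32644653320312), (63.6385498046875, 35.085391998291016), 13.9833402633667) 61.896677835046376
153 ((568.2581787109375, 220.1099090576172), (45.443809509277344, 23.425901412963867), 58.8328857421875) 23.319521901056532
394 ((537.486083984375, -199.910888671875), (132.9175262451172, 119.04851531982422), 12.33963680267334) 40.22138876451652
[[ -0.939   0.343   0.    179.93 ]
 [  0.343   0.939   0.    493.208]
 [ -0.      0.     -1.    231.318]
 [  0.      0.      0.      1.   ]]
```

Top view: the big nut on its stand is at (198,284), with the small look-alike off the stand at (187,236). The near organiser is at (361,251), with the eraser in its right (-y) bay and the narrow bay on the left (345,252). The scene view agrees: nut (295,378), near organiser (372,230). I'm moving above the nut.

```bash
python3 -m jog '[{"tx":-51.3,"ty":-27.3},{"tx":-51.3,"ty":-27.3},{"tx":-51.3,"ty":-27.3},{"tx":-51.3,"ty":-27.3},{"tx":-51.3,"ty":-27.3}]' 60 
python3 -m jog '[{"tx":-51.3,"ty":-27.3},{"tx":-51.3,"ty":-27.3},{"az":0.182},{"az":0.182},{"az":0.182}]'
python3 -m jog '[{"az":0.182},{"az":0.182},{"az":0.182},{"az":0.182},{"az":0.182}]'
python3 -m jog '[{"az":0.182},{"az":0.182},{"az":0.182},{"az":0.182},{"az":0.182}]'
python3 -m jog '[{"az":0.182},{"az":0}]'
cat > look.py <<'E'
from h import *
np.set_printoptions(precision=3,suppress=True)
def rect(W,x0,x1,y0,y1,z0,z1):
    m=(W[...,0]>x0)&(W[...,0]<x1)&(W[...,1]>y0)&(W[...,1]<y1)&(W[...,2]>z0)&(W[...,2]<z1)
    m=cv2.morphologyEx(m.astype(np.uint8),cv2.MORPH_OPEN,np.ones((5,5)))>0
    p=W[m][:,:2].astype(np.float32); print(len(p),cv2.minAreaRect(p) if len(p)>3 else None, np.median(W[m][:,2]) if len(p) else 0)
    return m
def state():
    s=sense(); T=tool(); print("t",s["time_s"],"j",np.round(s["joints"],3),"pos",np.round(T[:3,3],1),"psi_y",np.arctan2(T[1,1],T[0,1]),"tilt",T[2,2],"gw",s["grip_width"],s["grip_force"],s["force"])
E
python3 - <<'E'
from look import *
state(); c=cap("wrist"); save(c,"w1.png"); W=cloud(c)
rect(W,390,520,120,260,56,64)
for q,z in(("nut_center",44),("stud_seat",26)): print([(r["conf"],r["centre"],at_z(c,r["centre"],z)) for r in place_of(q,"wrist")])
E
```

```text
t 0.85 j [ 0.998  0.313  1.498 -0.     1.331 -0.223] pos [179.9 493.2 231.3] psi_y 1.2210181697551619 tilt -0.9999999992353709 gw 0.9996902813944811 0.0 [-0.299  0.774  0.252]
0 None 0
[]
[]schema error: expected keys tx, ty, tz, ax, ay, az, jaw
schema error: expected keys tx, ty, tz, ax, ay, az, jaw
schema error: expected keys tx, ty, tz, ax, ay, az, jaw
schema error: expected keys tx, ty, tz, ax, ay, az, jaw
schema error: expected keys tx, ty, tz, ax, ay, az, jaw
```

All keys are required in each row.

```bash
python3 -m jog '[{"tx":-51.3,"ty":-27.3,"tz":0,"ax":0,"ay":0,"az":0,"jaw":-1},{"tx":-51.3,"ty":-27.3,"tz":0,"ax":0,"ay":0,"az":0,"jaw":-1},{"tx":-51.3,"ty":-27.3,"tz":0,"ax":0,"ay":0,"az":0,"jaw":-1},{"tx":-51.3,"ty":-27.3,"tz":0,"ax":0,"ay":0,"az":0,"jaw":-1},{"tx":-51.3,"ty":-27.3,"tz":0,"ax":0,"ay":0,"az":0,"jaw":-1}]' 60 
python3 -m jog '[{"tx":-51.3,"ty":-27.3,"tz":0,"ax":0,"ay":0,"az":0,"jaw":-1},{"tx":-51.3,"ty":-27.3,"tz":0,"ax":0,"ay":0,"az":0,"jaw":-1},{"tx":0,"ty":0,"tz":0,"ax":0,"ay":0,"az":0.182,"jaw":-1},{"tx":0,"ty":0,"tz":0,"ax":0,"ay":0,"az":0.182,"jaw":-1},{"tx":0,"ty":0,"tz":0,"ax":0,"ay":0,"az":0.182,"jaw":-1}]'
python3 -m jog '[{"tx":0,"ty":0,"tz":0,"ax":0,"ay":0,"az":0.182,"jaw":-1},{"tx":0,"ty":0,"tz":0,"ax":0,"ay":0,"az":0.182,"jaw":-1},{"tx":0,"ty":0,"tz":0,"ax":0,"ay":0,"az":0.182,"jaw":-1},{"tx":0,"ty":0,"tz":0,"ax":0,"ay":0,"az":0.182,"jaw":-1},{"tx":0,"ty":0,"tz":0,"ax":0,"ay":0,"az":0.182,"jaw":-1}]'
python3 -m jog '[{"tx":0,"ty":0,"tz":0,"ax":0,"ay":0,"az":0.182,"jaw":-1},{"tx":0,"ty":0,"tz":0,"ax":0,"ay":0,"az":0.182,"jaw":-1},{"tx":0,"ty":0,"tz":0,"ax":0,"ay":0,"az":0.182,"jaw":-1},{"tx":0,"ty":0,"tz":0,"ax":0,"ay":0,"az":0.182,"jaw":-1},{"tx":0,"ty":0,"tz":0,"ax":0,"ay":0,"az":0.182,"jaw":-1}]'
python3 -m jog '[{"tx":0,"ty":0,"tz":0,"ax":0,"ay":0,"az":0.182,"jaw":-1},{"tx":0,"ty":0,"tz":0,"ax":0,"ay":0,"az":0,"jaw":-1}]'
python3 - <<'E'
from look import *
state(); c=cap("wrist"); save(c,"w1.png"); W=cloud(c)
rect(W,390,520,120,260,56,64)
for q,z in(("nut_center",44),("stud_seat",26)): print([(r["conf"],r["centre"],at_z(c,r["centre"],z)) for r in place_of(q,"wrist")])
E
```

```text
time_s: 1.62
eef_pos: [375.2, 275.5, 231.5]
ee_rot: [0.0, 0.174, 0.985, 0.0]
force: [0.7, 1.2, -0.2]
grip_width: 1.001
grip_force: 0.0
time_s: 2.25
eef_pos: [451.9, 190.4, 231.3]
ee_rot: [0.0, 0.436, 0.9, 0.0]
force: [-0.0, 0.8, 0.3]
grip_width: 1.001
grip_force: 0.0
time_s: 2.88
eef_pos: [451.8, 190.6, 231.3]
ee_rot: [0.0, 0.787, 0.617, 0.0]
force: [0.1, 0.8, -0.5]
grip_width: 1.0
grip_force: 0.0
time_s: 3.5
eef_pos: [451.8, 190.6, 231.3]
ee_rot: [0.0, 0.978, 0.208, 0.0]
force: [-0.1, -0.8, 0.5]
grip_width: 0.997
grip_force: 0.0
time_s: 3.75
eef_pos: [451.8, 190.6, 231.3]
ee_rot: [-0.0, 0.992, 0.122, 0.0]
force: [-0.0, 0.5, 0.0]
grip_width: 0.999
grip_force: 0.0
t 3.75 j [0.16  0.236 1.598 0.    1.307 1.485] pos [451.8 190.6 231.3] psi_y -1.3253820994496737 tilt -0.9999999999508942 gw 0.9989773857641284 0.0 [-0.046  0.502  0.031]
1653 ((453.00921630859375, 190.27867126464844), (62.352752685546875, 31.865827560424805), 13.971902847290039) 62.23665846901338
[(0.83, [321.7, 215.8], array([452.481, 189.429,  44.   ])), (0.58, [323.7, 78.6], array([567.19 , 216.317,  44.   ]))]
[(0.91, [321.0, 212.1], array([452.405, 190.032,  26.   ]))]
```

View pics/w1.png

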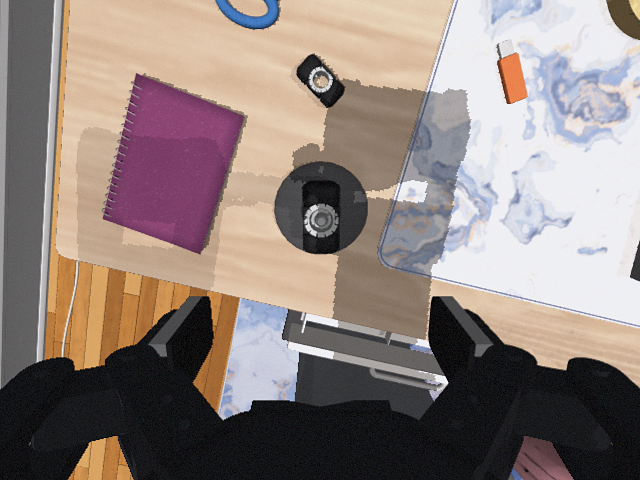

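The wrist view shows the nut at (320,218), lengthwise vertical between the fingers, so the flats grip is aligned. I'm going down and gripping.

```bash
python3 -m jog '[{"tx":0.6,"ty":0.7,"tz":50,"ax":0,"ay":0,"az":0,"jaw":-1},{"tx":0,"ty":0,"tz":50,"ax":0,"ay":0,"az":0,"jaw":-1},{"tx":0,"ty":0,"tz":50,"ax":0,"ay":0,"az":0,"jaw":-1},{"tx":0,"ty":0,"tz":35,"ax":0,"ay":0,"az":0,"jaw":-0.5},{"tx":0,"ty":0,"tz":19,"ax":0,"ay":0,"az":0,"jaw":-0.3}]' 60
python3 -m jog '[{"tx":0,"ty":0,"tz":0,"ax":0,"ay":0,"az":0,"jaw":0},{"tx":0,"ty":0,"tz":0,"ax":0,"ay":0,"az":0,"jaw":1},{"tx":0,"ty":0,"tz":0,"ax":0,"ay":0,"az":0,"jaw":1},{"tx":0,"ty":0,"tz":0,"ax":0,"ay":0,"az":0,"jaw":1},{"tx":0,"ty":0,"tz":0,"ax":0,"ay":0,"az":0,"jaw":1}]' 60
```

```text
time_s: 4.53
eef_pos: [451.8, 189.9, 25.5]
ee_rot: [0.0, 0.992, 0.123, -0.001]
force: [1.4, -0.3, 0.6]
grip_width: 0.649
grip_force: 0.0
time_s: 5.15
eef_pos: [452.9, 190.2, 28.0]
ee_rot: [-0.0, 0.993, 0.122, 0.001]
force: [-1.5, -1.0, 6.3]
grip_width: 0.365
grip_force: 59.8
```

```bash
python3 -m jog '[{"tx":0,"ty":0,"tz":-0.45,"ax":0,"ay":0,"az":-0.18,"jaw":1},{"tx":0,"ty":0,"tz":-0.45,"ax":0,"ay":0,"az":-0.18,"jaw":1},{"tx":0,"ty":0,"tz":-0.45,"ax":0,"ay":0,"az":-0.18,"jaw":1},{"tx":0,"ty":0,"tz":-0.45,"ax":0,"ay":0,"az":-0.18,"jaw":1},{"tx":0,"ty":0,"tz":-0.45,"ax":0,"ay":0,"az":-0.18,"jaw":1}]'
python3 -c "
from look import *;state()"
```

```text
time_s: 5.78
eef_pos: [452.5, 190.1, 29.5]
ee_rot: [-0.0, 0.839, 0.544, -0.0]
force: [0.0, 0.4, -1.1]
grip_width: 0.365
grip_force: 59.3
t 5.775 j [ 0.158  0.507  1.816 -0.     0.819  0.579] pos [452.5 190.1  29.5] psi_y -0.42091180470204154 tilt -0.999999992236303 gw 0.3654405593844464 59.33447241783142 [ 0.002  0.378 -1.125]
```

Turning freely with low forces; continuing to 2.7 rad in all.

```bash
python3 -m jog '[{"tx":0,"ty":0,"tz":-0.45,"ax":0,"ay":0,"az":-0.18,"jaw":1},{"tx":0,"ty":0,"tz":-0.45,"ax":0,"ay":0,"az":-0.18,"jaw":1},{"tx":0,"ty":0,"tz":-0.45,"ax":0,"ay":0,"az":-0.18,"jaw":1},{"tx":0,"ty":0,"tz":-0.45,"ax":0,"ay":0,"az":-0.18,"jaw":1},{"tx":0,"ty":0,"tz":-0.45,"ax":0,"ay":0,"az":-0.18,"jaw":1}]'
python3 -m jog '[{"tx":0,"ty":0,"tz":-0.45,"ax":0,"ay":0,"az":-0.18,"jaw":1},{"tx":0,"ty":0,"tz":-0.45,"ax":0,"ay":0,"az":-0.18,"jaw":1},{"tx":0,"ty":0,"tz":-0.45,"ax":0,"ay":0,"az":-0.18,"jaw":1},{"tx":0,"ty":0,"tz":-0.45,"ax":0,"ay":0,"az":-0.18,"jaw":1},{"tx":0,"ty":0,"tz":-0.45,"ax":0,"ay":0,"az":-0.18,"jaw":1}]'
python3 -c "
from look import *;state()"
```

```text
time_s: 6.4
eef_pos: [452.5, 190.1, 31.8]
ee_rot: [-0.0, 0.519, 0.855, 0.0]
force: [-0.0, 0.6, -1.4]
grip_width: 0.368
grip_force: 59.3
time_s: 7.02
eef_pos: [452.4, 190.2, 34.1]
ee_rot: [-0.0, 0.096, 0.995, 0.0]
force: [-0.4, 0.7, 0.6]
grip_width: 0.367
grip_force: 59.4
t 7.025 j [ 0.159  0.499  1.813  0.     0.829 -1.221] pos [452.4 190.2  34.1] psi_y 1.379012125282774 tilt -0.9999999548894342 gw 0.3670556208759627 59.42654371261597 [-0.448  0.71   0.599]
```

```bash
python3 -m jog '[{"tx":0,"ty":0,"tz":-2,"ax":0,"ay":0,"az":0,"jaw":1},{"tx":0,"ty":0,"tz":-4,"ax":0,"ay":0,"az":0,"jaw":1},{"tx":0,"ty":0,"tz":0,"ax":0,"ay":0,"az":0,"jaw":1}]'
```

```text
time_s: 7.4
eef_pos: [452.4, 190.1, 40.3]
ee_rot: [-0.0, 0.1, 0.995, 0.0]
force: [-0.9, -0.0, -1.2]
grip_width: 0.368
grip_force: 59.4
```

```bash
python3 -m jog '[{"tx":0,"ty":0,"tz":-22,"ax":0,"ay":0,"az":0,"jaw":1},{"tx":0,"ty":0,"tz":-28,"ax":0,"ay":0,"az":0,"jaw":1},{"tx":0,"ty":0,"tz":0,"ax":0,"ay":0,"az":0,"jaw":1}]'
python3 -m jog '[{"tx":-6.1,"ty":-53.2,"tz":0,"ax":0,"ay":0,"az":0,"jaw":1},{"tx":-6.1,"ty":-53.2,"tz":0,"ax":0,"ay":0,"az":0,"jaw":1},{"tx":-6.1,"ty":-53.2,"tz":0,"ax":0,"ay":0,"az":0,"jaw":1},{"tx":0,"ty":0,"tz":40,"ax":0,"ay":0,"az":0,"jaw":1},{"tx":0,"ty":0,"tz":0,"ax":0,"ay":0,"az":0,"jaw":1}]'
python3 - <<'E'
from look import *
state(); c=cap("top"); W=cloud(c); m=(abs(W[...,0]-440)<80)&(abs(W[...,1]+60)<40); print("mat z",np.median(W[m][:,2]))
c=cap("wrist"); save(c,"w2.png"); W=cloud(c)
m=(abs(W[...,0]-540)<60)&(abs(W[...,1]-30)<40);print("mat z wrist",np.median(W[m][:,2]))
E
```

```text
time_s: 7.78
eef_pos: [453.6, 190.2, 91.5]
ee_rot: [0.002, 0.099, 0.995, 0.0]
force: [0.3, -0.2, -1.2]
grip_width: 0.369
grip_force: 59.6
time_s: 8.4
eef_pos: [437.2, 30.0, 47.8]
ee_rot: [-0.003, 0.1, 0.995, 0.0]
force: [1.0, 0.1, -0.7]
grip_width: 0.367
grip_force: 59.8
t 8.4 j [-0.2    0.387  1.953  0.     0.807 -1.571] pos [437.2  30.   47.8] psi_y 1.3712732983273528 tilt -0.9999808073955214 gw 0.3673537891696696 59.83497440814972 [ 1.014  0.078 -0.736]
mat z 1.2231646400518912
mat z wrist 1.0543908779586957
```

View pics/w2.png

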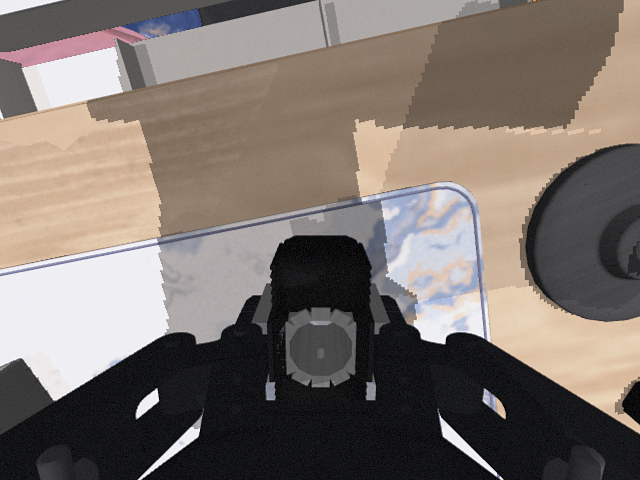

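The wrist view shows the nut in the fingers at (320,310), over the mat near its front edge (row 215); the stand at (600,230) is bare. I'm shifting 40 mm further in, then lowering.

```bash
python3 -m jog '[{"tx":-40,"ty":0,"tz":0,"ax":0,"ay":0,"az":0,"jaw":1},{"tx":0,"ty":0,"tz":25,"ax":0,"ay":0,"az":0,"jaw":1},{"tx":0,"ty":0,"tz":12,"ax":0,"ay":0,"az":0,"jaw":1},{"tx":0,"ty":0,"tz":4,"ax":0,"ay":0,"az":0,"jaw":1},{"tx":0,"ty":0,"tz":0,"ax":0,"ay":0,"az":0,"jaw":1}]'
```

```text
time_s: 9.12
eef_pos: [478.5, 22.3, 9.6]
ee_rot: [0.0, 0.099, 0.995, -0.0]
force: [-0.2, -1.0, -0.6]
grip_width: 0.366
grip_force: 59.9
```

```bash
python3 -m jog '[{"tx":0,"ty":0,"tz":5,"ax":0,"ay":0,"az":0,"jaw":1},{"tx":0,"ty":0,"tz":1,"ax":0,"ay":0,"az":0,"jaw":1},{"tx":0,"ty":0,"tz":1,"ax":0,"ay":0,"az":0,"jaw":1}]'
```

```text
time_s: 9.5
eef_pos: [478.4, 22.1, 2.1]
ee_rot: [0.0, 0.099, 0.995, -0.0]
force: [-0.2, 0.3, 0.4]
grip_width: 0.366
grip_force: 59.9
```

```bash
python3 -m jog '[{"tx":0,"ty":0,"tz":0.8,"ax":0,"ay":0,"az":0,"jaw":1},{"tx":0,"ty":0,"tz":0,"ax":0,"ay":0,"az":0,"jaw":1}]'
```

```text
time_s: 9.75
eef_pos: [478.4, 22.1, 2.0]
ee_rot: [0.0, 0.099, 0.995, -0.0]
force: [-3.0, 0.8, 10.3]
grip_width: 0.367
grip_force: 61.5
```

```bash
python3 -m jog '[{"tx":0,"ty":0,"tz":-0.5,"ax":0,"ay":0,"az":0,"jaw":0.1},{"tx":0,"ty":0,"tz":0,"ax":0,"ay":0,"az":0,"jaw":-0.3},{"tx":0,"ty":0,"tz":0,"ax":0,"ay":0,"az":0,"jaw":-1},{"tx":0,"ty":0,"tz":0,"ax":0,"ay":0,"az":0,"jaw":-1},{"tx":0,"ty":0,"tz":0,"ax":0,"ay":0,"az":0,"jaw":-1}]'
python3 -m jog '[{"tx":0,"ty":0,"tz":-50,"ax":0,"ay":0,"az":0,"jaw":-1},{"tx":0,"ty":0,"tz":-50,"ax":0,"ay":0,"az":0,"jaw":-1},{"tx":0,"ty":0,"tz":-50,"ax":0,"ay":0,"az":0,"jaw":-1},{"tx":0,"ty":0,"tz":0,"ax":0,"ay":0,"az":0.18,"jaw":-1},{"tx":0,"ty":0,"tz":0,"ax":0,"ay":0,"az":0.18,"jaw":-1}]'
python3 -m jog '[{"tx":0,"ty":0,"tz":0,"ax":0,"ay":0,"az":0.18,"jaw":-1},{"tx":0,"ty":0,"tz":0,"ax":0,"ay":0,"az":0.18,"jaw":-1},{"tx":0,"ty":0,"tz":0,"ax":0,"ay":0,"az":0.18,"jaw":-1},{"tx":0,"ty":0,"tz":0,"ax":0,"ay":0,"az":0.18,"jaw":-1},{"tx":0,"ty":0,"tz":0,"ax":0,"ay":0,"az":0.18,"jaw":-1}]'
python3 -m jog '[{"tx":0,"ty":0,"tz":0,"ax":0,"ay":0,"az":0.18,"jaw":-1},{"tx":0,"ty":0,"tz":0,"ax":0,"ay":0,"az":0.13,"jaw":-1},{"tx":0,"ty":0,"tz":0,"ax":0,"ay":0,"az":0,"jaw":-1}]'
python3 - <<'E'
from look import *
state(); c=cap("wrist"); save(c,"w3.png"); W=cloud(c)
rect(W,430,540,-40,80,30,42)
print([(r["conf"],r["centre"],at_z(c,r["centre"],19)) for r in place_of("nut_center","wrist")])
E
```

```text
time_s: 10.38
eef_pos: [478.3, 22.1, 1.7]
ee_rot: [-0.0, 0.099, 0.995, -0.0]
force: [-0.2, 0.8, -0.2]
grip_width: 1.0
grip_force: 0.0
time_s: 11.0
eef_pos: [478.4, 22.2, 152.3]
ee_rot: [0.001, 0.278, 0.961, 0.0]
force: [-0.2, -0.9, -0.8]
grip_width: 1.0
grip_force: 0.0
time_s: 11.62
eef_pos: [478.2, 22.1, 151.7]
ee_rot: [-0.0, 0.668, 0.744, -0.0]
force: [-0.7, -0.3, -0.4]
grip_width: 1.002
grip_force: 0.0
time_s: 12.0
eef_pos: [478.3, 22.1, 151.7]
ee_rot: [-0.0, 0.773, 0.635, -0.0]
force: [-0.5, 0.0, 0.3]
grip_width: 1.003
grip_force: 0.0
t 12.0 j [-0.199  0.295  1.745 -0.     1.102 -0.003] pos [478.3  22.1 151.7] psi_y -0.19579495480655493 tilt -0.9999999924725521 gw 1.002731285100175 0.0 [-0.487  0.045  0.281]
2866 ((479.8067626953125, 22.289947509765625), (32.25893783569336, 63.53575134277344), 77.84136199951172) 36.52761772733521
[(0.97, [323.3, 229.2], array([480.724,  22.098,  19.   ]))]
```

View pics/w3.png

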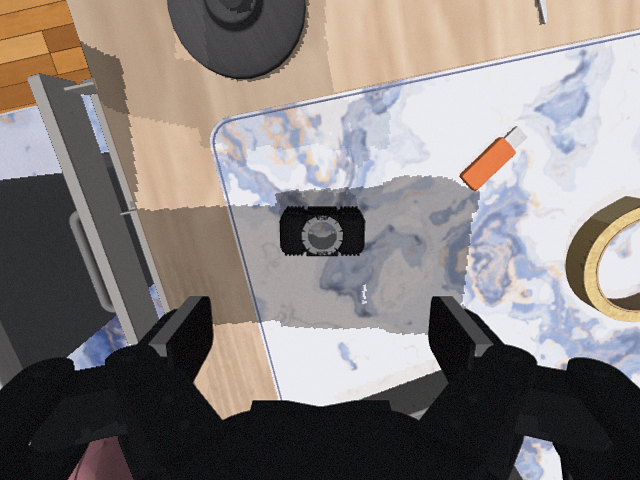

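The wrist view shows the nut standing upright and released at (322,231), with its ends facing the fingers. The memory stick (490,158) and tape (605,260) are well away. Now gripping by the ends.

```bash
python3 -m jog '[{"tx":0.4,"ty":1.7,"tz":50,"ax":0,"ay":0,"az":0.015,"jaw":-1},{"tx":0,"ty":0,"tz":50,"ax":0,"ay":0,"az":0,"jaw":-1},{"tx":0,"ty":0,"tz":35,"ax":0,"ay":0,"az":0,"jaw":-1},{"tx":0,"ty":0,"tz":16,"ax":0,"ay":0,"az":0,"jaw":-1},{"tx":0,"ty":0,"tz":0,"ax":0,"ay":0,"az":0,"jaw":-1}]'
python3 -m jog '[{"tx":0,"ty":0,"tz":0,"ax":0,"ay":0,"az":0,"jaw":-0.6},{"tx":0,"ty":0,"tz":0,"ax":0,"ay":0,"az":0,"jaw":1},{"tx":0,"ty":0,"tz":0,"ax":0,"ay":0,"az":0,"jaw":1},{"tx":0,"ty":0,"tz":0,"ax":0,"ay":0,"az":0,"jaw":1}]' 50
```

```text
time_s: 12.72
eef_pos: [480.0, 22.2, 0.6]
ee_rot: [-0.0, 0.778, 0.629, -0.0]
force: [0.6, 0.2, 0.6]
grip_width: 1.003
grip_force: 0.0
time_s: 13.22
eef_pos: [481.1, 22.1, 2.3]
ee_rot: [0.001, 0.778, 0.628, 0.001]
force: [-0.2, -0.8, 6.5]
grip_width: 0.742
grip_force: 55.7
```

```bash
python3 -m jog '[{"tx":0,"ty":0,"tz":-20,"ax":0,"ay":0,"az":0,"jaw":1},{"tx":0,"ty":0,"tz":-50,"ax":0,"ay":0,"az":0,"jaw":1},{"tx":0,"ty":0,"tz":-50,"ax":0,"ay":0,"az":0,"jaw":1},{"tx":-47.1,"ty":35.6,"tz":0,"ax":0,"ay":0,"az":0,"jaw":1},{"tx":-47.1,"ty":35.6,"tz":0,"ax":0,"ay":0,"az":0,"jaw":1}]'
python3 -m jog '[{"tx":0,"ty":0,"tz":0,"ax":0,"ay":0,"az":-0.142,"jaw":1},{"tx":0,"ty":0,"tz":0,"ax":0,"ay":0,"az":-0.142,"jaw":1},{"tx":0,"ty":0,"tz":0,"ax":0,"ay":0,"az":-0.142,"jaw":1},{"tx":0,"ty":0,"tz":0,"ax":0,"ay":0,"az":0,"jaw":1}]'
python3 - <<'E'
from look import *
state(); c=cap("wrist"); save(c,"w4.png"); W=cloud(c)
m=rect(W,420,640,-290,-110,36,44)
nm=rect(W,450,640,-130,-20,60,190)
print([(r["conf"],r["centre"],at_z(c,r["centre"],4)) for r in place_of("bay","wrist")])
c=cap("top"); W=cloud(c); rect(W,440,630,-290,-130,36,45)
print([(r["conf"],r["centre"],at_z(c,r["centre"],4)) for r in place_of("bay","top")])
E
```

```text
time_s: 13.85
eef_pos: [530.8, -86.1, 122.5]
ee_rot: [0.001, 0.777, 0.629, 0.001]
force: [1.1, 1.0, -1.0]
grip_width: 0.74
grip_force: 55.7
time_s: 14.35
eef_pos: [529.9, -84.9, 121.3]
ee_rot: [0.0, 0.628, 0.778, 0.0]
force: [-0.8, 0.6, -2.0]
grip_width: 0.743
grip_force: 55.7
t 14.35 j [-0.377  0.449  1.608 -0.     1.084 -0.59 ] pos [529.9 -84.9 121.3] psi_y 0.21288235902000166 tilt -0.9999996599144426 gw 0.743264465345446 55.70867657661438 [-0.767  0.625 -1.971]
1056 ((544.562744140625, -190.40234375), (114.49247741699219, 6.457895755767822), 12.221073150634766) 40.47201073118558
40125 ((529.81640625, -85.30076599121094), (129.5948028564453, 35.090179443359375), 12.392936706542969) 156.5735260029063
[]
0 None 0
[(0.67, [442.8, 259.7], array([ 522.415, -396.612,    4.   ]))]
```

View pics/w4.png

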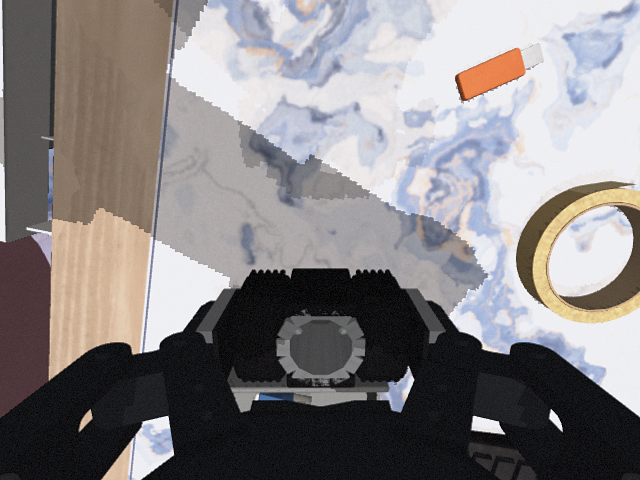

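The wrist view shows the nut held by its ends (bore at (321,347)) and the organiser mostly hidden behind the gripper. The depth on its middle wall gives the same bay centre line as the top view, (530.4,-168.3) at yaw 0.213.

```bash
python3 - <<'E'
from look import *
c=cap("wrist"); T=tool(); W=cloud(c)
for r in place_of("nut_center","wrist")+place_of("nut","wrist"): print(r)
# nut side walls' flat ribs: top surface points in tool coords
P=(W-T[:3,3])@T[:3,:3]
m=(abs(P[...,1])<28)&(P[...,2]>-38)&(P[...,2]<-28)&(abs(P[...,0])<30)
print(m.sum(),np.nanpercentile(P[m],[1,50,99],axis=0), at_z(c,(321,347),T[2,3]+33)-T[:3,3])
d=np.array([530.4,-168.3,0])-T[:3,3]; print(d@T[:3,:3])
E
```

```text
{'centre': [321.5, 321.2], 'conf': 0.95}
{'centre': [322.2, 303.1], 'conf': 0.62}
12402 [[-15.884 -27.471 -35.964]
 [  3.144  -0.133 -34.386]
 [ 16.114  27.454 -28.439]] [ 0.558 -1.491 33.   ]
[-81.66  -17.126 120.904]
```

```bash
python3 -m jog '[{"tx":-40.9,"ty":-8.6,"tz":0,"ax":0,"ay":0,"az":0,"jaw":1},{"tx":-40.8,"ty":-8.5,"tz":0,"ax":0,"ay":0,"az":0,"jaw":1},{"tx":0,"ty":0,"tz":40,"ax":0,"ay":0,"az":0,"jaw":1},{"tx":0,"ty":0,"tz":20,"ax":0,"ay":0,"az":0,"jaw":1},{"tx":0,"ty":0,"tz":0,"ax":0,"ay":0,"az":0,"jaw":1}]'
python3 - <<'E'
from look import *
state(); T=tool(); c=cap("wrist"); save(c,"w5.png"); W=cloud(c); P=(W-T[:3,3])@T[:3,:3]
h=W[...,2]
for y0 in(-66,-58,-50,48,56,64):  # wall-top points beside the nut, in tool x
    m=(abs(P[...,1]-y0)<6)&(h>36)&(h<43)&(abs(P[...,0])<70)
    x=np.sort(P[m][:,0]); print(y0,len(x), np.histogram(x,bins=np.arange(-70,71,5))[0] if len(x) else "")
s=cap("scene"); save(s,"s2.png")
E
```

```text
time_s: 15.32
eef_pos: [529.8, -168.0, 59.6]
ee_rot: [-0.001, 0.628, 0.778, -0.0]
force: [0.5, 0.3, -1.0]
grip_width: 0.737
grip_force: 55.7
t 15.325 j [-0.518  0.571  1.596  0.     0.977 -0.731] pos [ 529.8 -168.    59.6] psi_y 0.2134072369908745 tilt -0.9999957202682856 gw 0.7368696889924204 55.74093461036682 [ 0.537  0.254 -1.046]
-66 139 [ 0  0  0  0  0  0  0  0  0  0  0  0  0  0  0  0  0  0 90 49  0  0  0  0
  0  0  0  0]
-58 308 [  0   0   0   0   0   0   0   0   0   0   0   0   0   0   0   0   0   0
 197 111   0   0   0   0   0   0   0   0]
-50 309 [  0   0   0   0   0   0   0   0   0   0   0   0   0   0   0   0   0   0
 200 109   0   0   0   0   0   0   0   0]
48 295 [  0   0   0   0   0   0   0   0   0   0   0   0   0   0   0   0   0   0
 177 118   0   0   0   0   0   0   0   0]
56 295 [  0   0   0   0   0   0   0   0   0   0   0   0   0   0   0   0   0   0
 177 118   0   0   0   0   0   0   0   0]
64 209 [  0   0   0   0   0   0   0   0   0   0   0   0   0   0   0   0   0   0
 133  76   0   0   0   0   0   0   0   0]
```

View pics/w5.png

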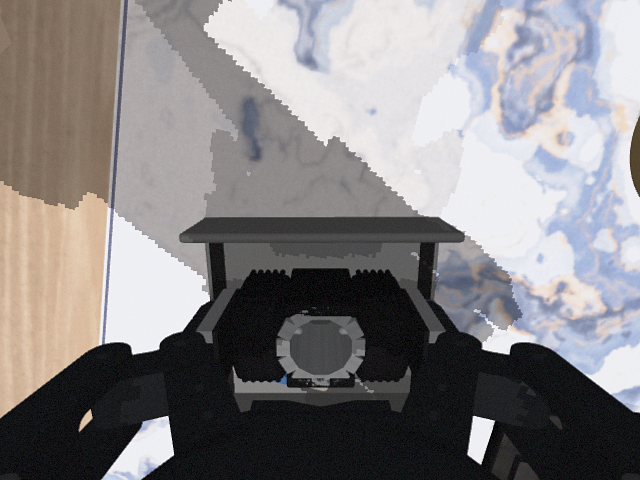

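The wrist view shows the outer wall at rows 218–242, columns 180–463, centred on the nut. By depth it lies 24.4 mm to the side (24.5 expected), so I'm lowering.

```bash
python3 -m jog '[{"tx":0,"ty":0,"tz":25,"ax":0,"ay":0,"az":0,"jaw":1},{"tx":0,"ty":0,"tz":15,"ax":0,"ay":0,"az":0,"jaw":1},{"tx":0,"ty":0,"tz":8,"ax":0,"ay":0,"az":0,"jaw":1},{"tx":0,"ty":0,"tz":2,"ax":0,"ay":0,"az":0,"jaw":1},{"tx":0,"ty":0,"tz":0,"ax":0,"ay":0,"az":0,"jaw":1}]'
```

```text
time_s: 16.05
eef_pos: [530.8, -168.5, 11.2]
ee_rot: [0.0, 0.628, 0.779, 0.0]
force: [1.1, -0.5, -0.9]
grip_width: 0.741
grip_force: 55.8
```

```bash
python3 -m jog '[{"tx":0,"ty":0,"tz":3,"ax":0,"ay":0,"az":0,"jaw":1},{"tx":0,"ty":0,"tz":1.5,"ax":0,"ay":0,"az":0,"jaw":1},{"tx":0,"ty":0,"tz":0,"ax":0,"ay":0,"az":0,"jaw":1}]'
```

```text
time_s: 16.42
eef_pos: [530.6, -168.4, 6.3]
ee_rot: [0.0, 0.628, 0.779, 0.0]
force: [-0.1, 0.3, 0.3]
grip_width: 0.742
grip_force: 55.7
```

```bash
python3 -m jog '[{"tx":0,"ty":0,"tz":0.8,"ax":0,"ay":0,"az":0,"jaw":1},{"tx":0,"ty":0,"tz":0,"ax":0,"ay":0,"az":0,"jaw":1}]'
python3 -m jog '[{"tx":0,"ty":0,"tz":0.6,"ax":0,"ay":0,"az":0,"jaw":1},{"tx":0,"ty":0,"tz":0,"ax":0,"ay":0,"az":0,"jaw":1}]'
```

```text
time_s: 16.68
eef_pos: [530.6, -168.4, 6.3]
ee_rot: [0.0, 0.628, 0.779, -0.0]
force: [-3.8, 0.6, 9.3]
grip_width: 0.74
grip_force: 56.8
time_s: 16.92
eef_pos: [530.6, -168.4, 6.3]
ee_rot: [0.0, 0.627, 0.779, -0.0]
force: [-7.4, 2.0, 14.9]
grip_width: 0.744
grip_force: 57.7
```

The nut is seated on the floor, so I'm releasing and withdrawing.

```bash
python3 -m jog '[{"tx":0,"ty":0,"tz":-1.2,"ax":0,"ay":0,"az":0,"jaw":0.9},{"tx":0,"ty":0,"tz":0,"ax":0,"ay":0,"az":0,"jaw":-0.6},{"tx":0,"ty":0,"tz":0,"ax":0,"ay":0,"az":0,"jaw":-1},{"tx":0,"ty":0,"tz":0,"ax":0,"ay":0,"az":0,"jaw":-1},{"tx":0,"ty":0,"tz":0,"ax":0,"ay":0,"az":0,"jaw":-1}]'
python3 -m jog '[{"tx":0,"ty":0,"tz":-10,"ax":0,"ay":0,"az":0,"jaw":-1},{"tx":0,"ty":0,"tz":-40,"ax":0,"ay":0,"az":0,"jaw":-1},{"tx":0,"ty":0,"tz":-50,"ax":0,"ay":0,"az":0,"jaw":-1},{"tx":0,"ty":0,"tz":-50,"ax":0,"ay":0,"az":0,"jaw":-1},{"tx":0,"ty":0,"tz":0,"ax":0,"ay":0,"az":0,"jaw":-1}]'
python3 - <<'E'
from look import *
state(); c=cap("wrist"); save(c,"w6.png"); W=cloud(c)
print([(r["conf"],r["centre"],at_z(c,r["centre"],22)) for r in place_of("nut_center","wrist")],[(r["conf"],at_z(c,r["centre"],4)) for r in place_of("bay","wrist")])
rect(W,420,640,-300,-100,34,46)
E
```

```text
time_s: 17.55
eef_pos: [530.5, -168.3, 6.0]
ee_rot: [-0.0, 0.628, 0.779, -0.0]
force: [0.1, 0.2, 1.0]
grip_width: 1.0
grip_force: 0.0
time_s: 18.18
eef_pos: [532.0, -169.1, 160.5]
ee_rot: [0.004, 0.627, 0.779, 0.001]
force: [0.3, 0.0, -0.8]
grip_width: 0.995
grip_force: 0.0
t 18.175 j [-0.518  0.443  1.502  0.     1.187 -0.732] pos [ 532.  -169.1  160.5] psi_y 0.21420127892830082 tilt -0.9999659978401664 gw 0.9954605918571531 0.0 [ 0.294  0.047 -0.753]
[(0.55, [319.8, 225.7], array([ 532.306, -167.937,   22.   ]))] [(0.67, array([ 529.233, -167.696,    4.   ])), (0.49, array([ 528.066, -235.84 ,    4.   ]))]
6864 ((537.613037109375, -200.44932556152344), (132.658447265625, 119.40266418457031), 12.29088020324707) 40.3853734740386
```

View pics/w6.png

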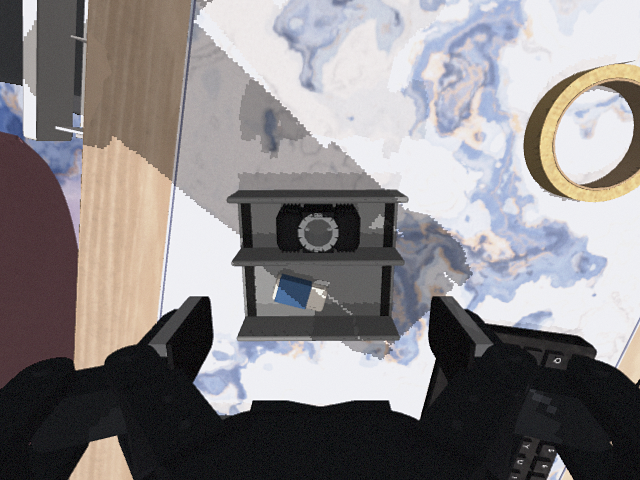

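The wrist view shows the nut upright at (318,230), centred lengthwise in the narrow bay. The eraser is in its bay at (297,292), and the tape (585,130) is untouched.

```bash
python3 -c "
from rig import *;print(finish_job())"
```

```text
the job is handed in; nothing more can be done
None
```

I unscrewed the nut, stood it on the open desk, took it again by its ends and lowered it into the middle of the narrow bay. At the last look it stood upright and released, about 2–3 mm from the bay's centre with the eraser and tape in place, and I handed the job in at about 18 s; no verdict came back.

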